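Nest three drawn cups in the gauge and hold its lever at the third click

TASK

Check the nest height of three drawn cups: with the gauge's lever left up, put the two loose cups, mouth up, one after the other into the cup that already stands in the gauge, so that each is nested fully home and let go. Then pull the lever down past its first two clicks to the third, where its pad presses the stack, and finish still holding it there against its return spring for the reading: never let the lever fly back, and leave the bush and the ring gauge beside the gauge where they are.

Things in the scene. Friction and masses are not known exactly. Their poses are not given: they have to be found in the camera images.
- cup_a_mid (a point): Stepped drawn aluminium cup, mouth up: tapered lower body (36 mm outside at the foot, 45 mm at 20 mm up), a flat outward shoulder 20 mm above the foot, then a straight band, 52 mm outside, 48 mm inside, up to the rim at 36 mm; 70 g. Point: on its axis, 18 mm above the foot; z out of the mouth. This cup starts in the gauge, its shoulder on the rim of the anvil bore, free to lift out.
- cup_b_mid (a point): A loose cup like cup_a (50 to 100 g), mouth up on the table; point on its axis 18 mm above the foot. Nested home its shoulder rests on the rim below, so each cup adds 16 mm; sideways play 1.5 mm. Only its 16 mm band then stands clear of the cup below, which is as wide: grip the band with the fingertips no lower than the shoulder.
- cup_c_mid (a point): The other loose cup, the same in every way as cup_b. Either may go first. Point on its axis, 18 mm above the foot.
- anvil_top (a point): Centre of the top of the gauge's anvil, a steel boss of 60 mm with a 48 mm bore, its top 42 mm above the table; the stack's axis. Frame of the gauge, which is fixed to the table and turned only about the vertical: x away from the operator's side towards the lever's column (near face 87 mm from this axis), y left, z up.
- lever_pivot (a point): Centre of the lever's hinge in the head of the column: 105 mm along the gauge's x from the stack's axis, 125 mm above the table. The hinge axis is the gauge's y. Frame: the gauge's.
- lever_grip (a point): Centre of the lever's black grip: a round bar 21 mm thick, 76 mm long, along the gauge's y, sticking out to the left of the lever's end (14 to 90 mm from the lever's middle; this point at 54 mm), 195 mm from the hinge axis. It turns with the lever and can roll between fingers. The lever bar is 14 mm wide; a 45 mm dial stands 80 mm proud of its upper face, 105 mm from the hinge.
- lever (a joint): Turn of the lever, rad. 0: at rest, upright, leaning 0.13 back over the column, grip 318 mm up. It grows as the lever comes forward and down; at 1.70 it lies level (grip 125 mm up, 90 mm in front of the stack's axis). A spring returns it from everywhere (0.45 N m at rest, 1.3 at the end). Teeth at 1.10, 1.34, 1.58; clicks just past them at about 1.22, 1.46, 1.70; end stop 1.76.
- pad: Steel pressure pad, 58 mm across, on a sprung plunger under the lever, 105 mm from the hinge; origin 9 mm above its flat face. It meets the complete stack about 0.05 rad before 1.70 and presses it with about 9 N there (15 N at the end stop); with fewer cups it meets nothing. Each tooth of the clicks adds up to 0.4 N m. Pulling the grip to the third click takes up to about 13 N.
- ring_gauge: Bystander: steel ring gauge, 64 mm in diameter, 20 mm high, lying flat right of the gauge; origin at the centre of its underside.
- bush_1: Bystander: turned aluminium bush with a flange, 48 mm in diameter, 28 mm high, left of the gauge; origin at the centre of its underside.
Mind the look-alikes: they are no part of the job. What is shaped like the part that bears cup_b_mid but red or yellow is not meant.

How it is judged:
By the outcome, as a careful person would: the job done as asked, in the order asked, and still so for the second after the job is handed in, while the arm keeps its last pose, push and grip.
It also fails if it takes over 72 s, if anything falls off the work surface, if the arm or the gripper's body presses on something with over 40 N, if the wrist force passes 120 N, or if a joint passes its speed limit or range.

ROBOT

A 6-joint arm with a two-finger parallel gripper is mounted at the origin on a cart in front of the work surface, level with it; the furniture and walls round the work are solid. World frame = base frame: x ahead of the robot, y to its left, z up, the work surface at z = 0. Lengths are in m, angles in rad, forces in N, time in s.
With the tool pointing down it reaches from about 0.3 to 0.775 m from the base axis. Payload 14.6 kg.
Tool frame: the origin (TCP) lies at the very end of the fingers, on their centre line; the grasp point (between the pads) lies 19 mm behind it; z points along the fingers, y is the direction in which the jaws open and shut (so a half turn about z gives the same grasp; the last joint's range is limited). The gripper opens to 85 mm and grips with 20 to 120 N. Pads are 22 mm wide; open, the fingers measure 114 mm over their backs; the gripper's body (76 mm by 85 mm) begins 54 mm behind the grasp point. The pads swing forward as they close: fully open they stand 13 mm farther back than shut.
Start: joints at [1.276, 0.3, 1.521, -0, 1.321, -0.067], TCP at [0.124, 0.536, 0.231] pointing down, gripper open.
Joint ranges: [-3.03, 3.03], [-0.79, 2.21], [0.23, 2.52], [-1.04, 4.18], [0, 3.07], [-2.55, 2.55]. Speed limits (rad/s): [2.22, 2.22, 2.57, 3.14, 3.14, 3.14].

INTERFACE

Orientations are given as a unit quaternion [x, y, z, w].
In Python, from plant import ctrl gives the robot as it stands.
- The arm moves only by the shell command python3 -m inch 'ROWS' [FORCE]. ROWS is a JSON object of lists of equal length, an entry for each row: "translation": the shift along the tool's x, y, z in cm, a list of three; "turn": the turn, a rotation vector about the tool's x, y, z in degrees, a list of three; "grip": the finger opening in cm, from 0 to 8.54. A call has 1 to 5 rows; each row is the pose to reach, as a shift and turn from the pose commanded when the call began, along the tool's axes at that moment; what a row does not reach only later rows make up. A row lasts 1/12 s, in which the tool goes at most 41.7 mm and 7.16 degrees, less where a joint would pass 70% of its speed; a pose out of reach is approached as far as the arm can. A call with a gripper value outside its range is refused whole. The fingers move at their own pace and stop on an object; FORCE is the grip in N (left out, the last holds). Time passes only in rows, so rows that repeat a pose let the fingers close. It gives the time, the measured TCP pose, the force and the opening at its end, in the units of the state.
- ctrl.get_obs(): the state, without advancing time (a new reading comes with each control period).
- ctrl.snapshot(name): name is "scene" or "top" or "wrist"; returns the picture (420x560x3 uint8, red, green, blue); there is no depth.
- ctrl.get_calibration(name): a dict with "fov_y" (degrees; the focal length in pixels is half the picture's height over the tangent of half this angle, whatever the lens; pixels are square), "cx", "cy" (the principal point, pixels), "dist_coeffs" ([k1, k2, p1, p2, k3] as OpenCV has them; the pictures are not rectified), "view" (4x4, takes a point from world to camera coordinates). Camera axes: x right, y down, z forward; pixel columns grow to the right and rows downward; lengths in m; the calibration is good to about 2 mm. A picture is of the moment at which its call begins: read the wrist's pose just before it. get_calibration takes no time and is no camera call; for the wrist camera it gives the pose at the moment of the call.
- ctrl.hand_in(): hands the job in, once; it reports no verdict.
The state is a dict: "t": time; "joint_positions": joint angles; "dq": joint speeds; "joint_efforts": joint torques, N m; "ee_pos": TCP position; "orientation": TCP orientation; "contact_force": force on the tool from outside, world axes, zero at the start; "ft_torque": the same for the moment, N m; "grip_width": opening from 0.0 (shut) to 1.0 (fully open).
Only numpy, scipy, OpenCV 4.12 (cv2) and the standard library are available. Lean on these libraries where they do the work, as an engineer would, in place of code of your own. Each camera call takes 0.05 s, during which the arm holds its last target. There are 200 camera calls.

## Working session

There is one attempt and no reset: what is moved stays moved. The work goes in short steps, Python scripts to look and compute and a shell command to move; the robot and the scene stay as the last step left them, time stands still between calls to the robot, and variables do not carry over. Pictures are saved under pics/ and viewed, about 8 in all and at most 12, crops included, and the job is handed in when it is done.

```bash
ls; mkdir -p pics
python3 - <<'E'
from plant import ctrl
import cv2,numpy as np
o=ctrl.get_obs();print(o)
for n in("scene","top"):
    im=ctrl.snapshot(n);cv2.imwrite(f"pics/{n}0.png",im[...,::-1])
    c=ctrl.get_calibration(n);print(n,c)
E
cat > h.py <<'E'
import numpy as np,cv2
from plant import ctrl
def cam(n):
    c=ctrl.get_calibration(n);f=210/np.tan(np.radians(c["fov_y"])/2)
    K=np.array([[f,0,c["cx"]],[0,f,c["cy"]],[0,0,1.]]);return K,np.array(c["dist_coeffs"],float),np.array(c["view"],float)
def ray(C,u,v):
    K,d,V=C;p=cv2.undistortPoints(np.array([[[u,v]]],float),K,d)[0,0]
    R=V[:3,:3];return -R.T@V[:3,3],R.T@np.array([p[0],p[1],1.])
def atz(C,u,v,z):
    o,r=ray(C,u,v);return o+r*(z-o[2])/r[2]
def proj(C,P):
    K,d,V=C;P=np.atleast_2d(np.array(P,float));return cv2.projectPoints(P,cv2.Rodrigues(V[:3,:3])[0],V[:3,3],K,d)[0][:,0]
E
```

```text
pics
{'t': 0.0, 'joint_positions': array([ 1.27638661e+00,  3.00481144e-01,  1.52160325e+00, -6.06606050e-06,
        1.32069310e+00, -6.65885991e-02]), 'dq': array([-1.55345127e-04,  5.27374248e-06,  1.44058164e-03, -9.92561862e-05,
       -7.37759637e-04, -1.66270145e-03]), 'joint_efforts': array([ 1.63106182e-03, -5.43506134e+01, -3.61790121e+01, -5.35469098e-05,
        4.04637991e-03, -2.17271726e-06]), 'ee_pos': array([0.12414877, 0.53555836, 0.23070642]), 'orientation': array([ 1.13663606e-01,  9.93519116e-01, -5.83326188e-04, -1.03461691e-04]), 'contact_force': array([-0.09214936,  0.72959722,  0.31234504]), 'ft_torque': array([-0.02023338,  0.00940336, -0.01154824]), 'grip_width': 0.9972171427201024}
scene {'fov_y': 44.7605610121647, 'cx': 283.4306909153687, 'cy': 214.07849416061762, 'dist_coeffs': array([-0.03699014,  0.        ,  0.        ,  0.        ,  0.        ]), 'view': array([[-0.86603164, -0.49998134, -0.0028026 ,  0.45903227],
       [-0.29872472,  0.52190808, -0.79898404,  0.30524729],
       [ 0.40093981, -0.69110826, -0.6013457 ,  1.0902916 ],
       [ 0.        ,  0.        ,  0.        ,  1.        ]])}
top {'fov_y': 53.53988850215826, 'cx': 286.08483842440484, 'cy': 210.51761739294892, 'dist_coeffs': array([-0.12345781,  0.        ,  0.        ,  0.        ,  0.        ]), 'view': array([[-0.01873266, -0.99925275,  0.03380881, -0.01071491],
       [-0.9956122 ,  0.01554235, -0.09227559,  0.55330589],
       [ 0.09168116, -0.03538903, -0.99515937,  1.17150606],
       [ 0.        ,  0.        ,  0.        ,  1.        ]])}
```

View pics/scene0.png

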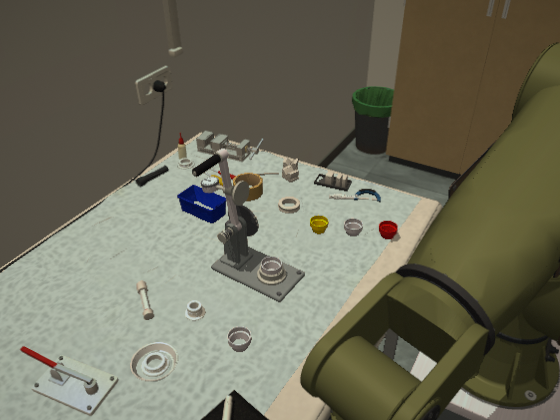

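View pics/top0.png

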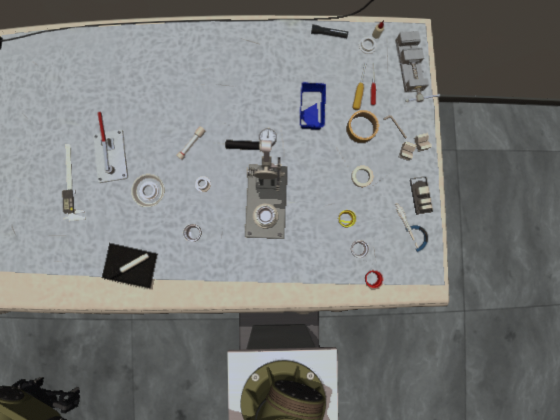

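The scene view shows grey cups at (239,340) and (353,227), with a yellow decoy at (319,225) and a red one at (388,230). In the top view the grey cups are at (193,233) and (360,248), yellow at (347,218), red at (374,279), bush at (202,184) and ring at (362,176). The gauge cup is at (265,215). Next is a close crop to check the choice.

Run:
```python
import cv2,numpy as np
im=cv2.imread("pics/top0.png")
def c(x,y,w,h,s): return cv2.resize(im[y:y+h,x:x+w],None,fx=s,fy=s,interpolation=cv2.INTER_CUBIC)
a=c(220,120,80,120,5)          # 400x600
b=c(160,200,66,50,6)  #396x300
d=c(330,205,66,50,6)[:, :396]
out=np.hstack([a,np.vstack([b,d])]);cv2.imwrite("pics/crop1.png",out);print(out.shape)
from h import *
C=cam("top")
for n,u,v,z in(("b",193,233,.036),("c",360,248,.036),("a",265,215,.058),("ring",362,176,.02),("bush",202,184,.028),("grip",240,145,.318)):print(n,atz(C,u,v,z))
S=cam("scene")
for n,u,v,z in(("b",239,335,.036),("c",353,223,.036),("a",271,266,.058)):print(n,atz(S,u,v,z))
```

```text
(600, 796, 3)
b [0.49222936 0.24531749 0.036     ]
c [ 0.44119418 -0.22925792  0.036     ]
a [0.53842533 0.04005294 0.058     ]
ring [ 0.65217847 -0.2460682   0.02      ]
bush [0.63341955 0.22104977 0.028     ]
grip [0.67275385 0.0891093  0.318     ]
b [0.49500295 0.25144967 0.036     ]
c [ 0.44133645 -0.2300366   0.036     ]
a [0.53509675 0.05112974 0.058     ]
```

View pics/crop1.png

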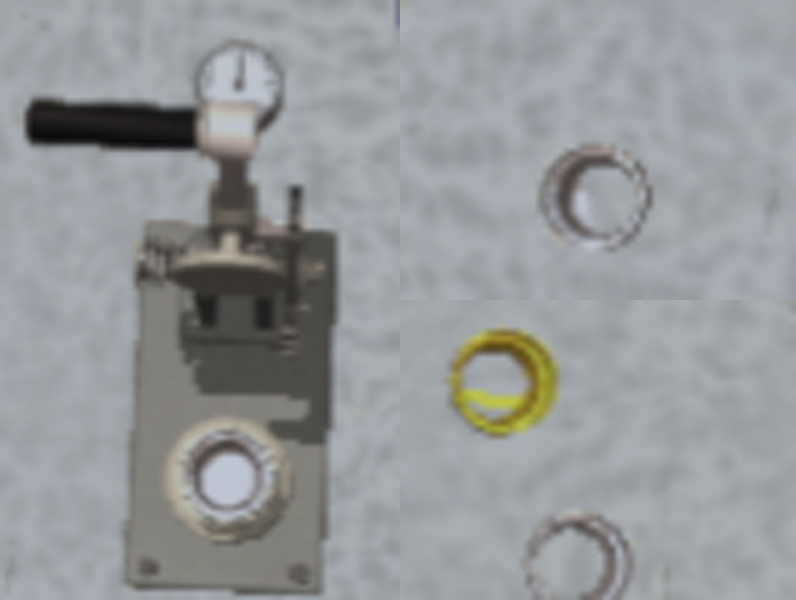

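```bash
cat >> h.py <<'E'
from scipy.spatial.transform import Rotation as R
def go(x,y,z,yaw,pitch=0):
    """shift (cm, tool axes) and rotvec (deg) to put TCP at xyz; tool y at world yaw deg; pitch tips fingers toward +tool-y"""
    o=ctrl.get_obs();R0=R.from_quat(o["orientation"]);a=np.radians(yaw)
    ry=np.array([np.cos(a),np.sin(a),0]);d=np.array([0,0,-1.])
    M=R.from_matrix(np.c_[np.cross(ry,d),ry,d])
    M=R.from_rotvec(np.radians(pitch)*np.cross(d,ry))*M
    s=R0.inv().apply(np.array([x,y,z])-o["ee_pos"])*100
    t=np.degrees((R0.inv()*M).as_rotvec())
    print("t%.2f"%o["t"],"shift",s.round(2),"turn",t.round(1),"n",np.linalg.norm(s)/4.17,np.linalg.norm(t)/7.16,"F",o["contact_force"].round(1),"w",round(o["grip_width"],3))
E
python3 - <<'E'
from h import *
C=cam("top")
f=lambda u,v:atz(C,220+u/5,120+v/5,.01)
tl,tr,bl,br=f(145,222),f(335,232),f(127,585),f(322,592)
print(tl,tr,bl,br)
for p,q in((bl,tl),(br,tr)):print(np.degrees(np.arctan2((q-p)[1],(q-p)[0])))
for p,q in((tr,tl),(br,bl)):print(np.degrees(np.arctan2(-(q-p)[0],(q-p)[1])))
print(atz(C,193.3,232.5,.036),atz(C,359.7,249,.036),atz(C,266,215,.058))
go(.49,.246,.20,3)
E
```

```text
[0.69247876 0.08585495 0.01      ] [ 0.68502491 -0.02592602  0.01      ] [0.47941649 0.09839569 0.01      ] [ 0.47344836 -0.01437472  0.01      ]
-3.368515477330867
-3.1250362980974797
-3.814984838469582
-3.029424688474409
[0.4936346  0.24446076 0.036     ] [ 0.43836237 -0.22829916  0.036     ] [0.53838112 0.03726288 0.058     ]
t0.10 shift [-42.18 -19.95   3.1 ] turn [-0.1  0.  74. ] n 11.21335971423228 10.3282301794808 F [ 0.3 -0.2 -0.6] w 0.997
```

```bash
python3 -m inch '{"translation":[[-42,-20,3],[-42,-20,3],[-42,-20,3],[-42,-20,3],[-42,-20,3]],"turn":[[0,0,80],[0,0,80],[0,0,80],[0,0,80],[0,0,80]],"grip":[8.5,8.5,8.5,8.5,8.5]}' 20; python3 -c "
from h import *
go(.49,.246,.20,-3)"
```

```text
t: 0.52
ee_pos: [0.2879, 0.4048, 0.2176]
orientation: [0.416, 0.909, -0.0, -0.0]
contact_force: [0.3, 0.8, 0.3]
grip_width: 0.994
t0.52 shift [-25.22   4.92   1.76] turn [-0.   0.  43.8] n 6.177499156278452 6.1187314117594696 F [0.3 0.8 0.3] w 0.994
```

```bash
python3 -m inch '{"translation":[[-25.2,4.9,1.8],[-25.2,4.9,1.8],[-25.2,4.9,1.8],[-25.2,4.9,1.8],[-25.2,4.9,1.8]],"turn":[[0,0,43.8],[0,0,43.8],[0,0,43.8],[0,0,43.8],[0,0,43.8]],"grip":[8.5,8.5,8.5,8.5,8.5]}'; python3 -c "
from h import *
go(.49,.246,.20,-3)"
```

```text
t: 0.93
ee_pos: [0.4522, 0.277, 0.203]
orientation: [0.676, 0.737, -0.0, -0.0]
contact_force: [0.3, 1.5, 0.6]
grip_width: 0.995
t0.93 shift [-3.42  3.49  0.3 ] turn [-0.  0.  8.] n 1.17476683777232 1.1128339689390712 F [0.3 1.5 0.6] w 0.995
```

```bash
python3 -m inch '{"translation":[[-3.4,3.5,0.3],[-3.4,3.5,0.3],[-3.4,3.5,0.3],[-3.4,3.5,0.3]],"turn":[[0,0,8],[0,0,8],[0,0,8],[0,0,8]],"grip":[8.5,8.5,8.5,8.5]}'; python3 -c "
from h import *
go(.4935,.2445,.10,-3)
C=cam('wrist');im=ctrl.snapshot('wrist');cv2.imwrite('pics/w1.png',im[...,::-1])
print(C[2].round(4).tolist())
print(proj(C,[[.4936,.2445,.036],[.495,.251,.036]]))"
```

```text
t: 1.27
ee_pos: [0.4887, 0.2481, 0.1999]
orientation: [0.723, 0.691, -0.0, -0.0]
contact_force: [-1.0, 0.3, 0.7]
grip_width: 0.999
t1.27 shift [-0.34  0.51  9.99] turn [-0.1  0.   0.4] n 2.399150175756734 0.05113886679089611 F [-1.   0.3  0.7] w 0.999
[[0.999, -0.0458, -0.0016, -0.4769], [-0.043, -0.9498, 0.3099, 0.227], [-0.0157, -0.3095, -0.9508, 0.4336], [0.0, 0.0, 0.0, 1.0]]
[[285.32183675 191.28635258]
 [286.40118767 185.25168712]]
```

View pics/w1.png

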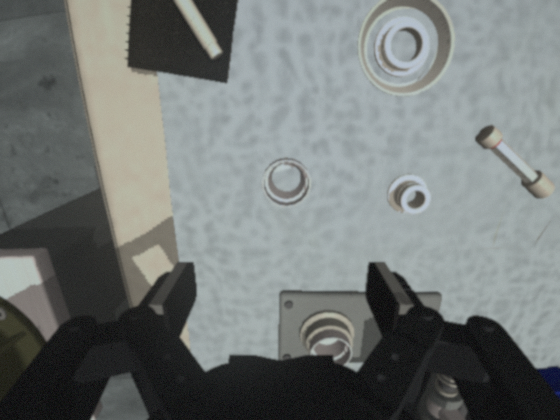

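Wrist view: cup b's rim centre is at (288,182), the gauge cup's rim at about (331,348), and the bush is at (410,195).

```bash
python3 -c "
from h import *
C=cam('wrist')
print(ray(C,280,210)[0])
print(atz(C,288,182,.036),atz(C,331,347,.058),atz(C,328,330,.042))
x,y,_=atz(C,288,182,.036);go(x,y,.06,-3)
im=cv2.imread('pics/w1.png')
cv2.imwrite('pics/w1c.png',np.hstack([cv2.resize(im[150:215,250:350],None,fx=4,fy=4,interpolation=2),cv2.resize(im[300:365,280:380],None,fx=4,fy=4,interpolation=2)]))"
```

```text
[0.49240507 0.32856234 0.34136624]
[0.49646288 0.25498395 0.036     ] [0.54034563 0.05578062 0.058     ] [0.53890676 0.06750779 0.042     ]
t1.32 shift [ 0.67  0.8  14.01] turn [-0.   0.   0.4] n 3.3695677035864793 0.060362547761876204 F [-0.2  0.9 -0.1] w 0.997
```

View pics/w1c.png

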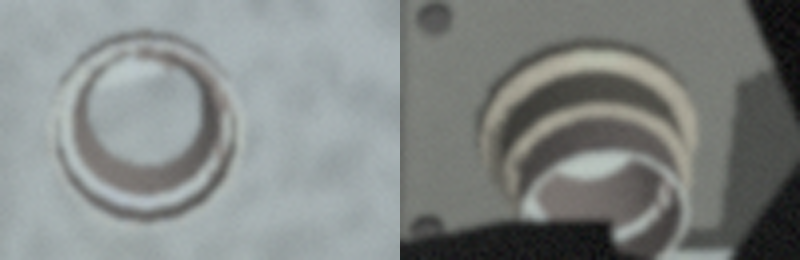

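```bash
python3 -c "
from h import *
o=ctrl.get_obs();p=o['ee_pos'];Ro=R.from_quat(o['orientation'])
tips=[p+Ro.apply(v) for v in([0,0,0],[0,.0425,-.013],[0,-.0425,-.013])]+[np.array([.4965,.2545,.036])]
tiles=[]
for n,s in(('top',4),('scene',4),('wrist',1)):
    C=cam(n);im=ctrl.snapshot(n)[...,::-1].copy();q=proj(C,tips);print(n,q.round(1).tolist(),'cam at',ray(C,280,210)[0].round(3))
    if n!='wrist':
        x,y=(q[0]).astype(int)-[50,35]; x=max(x,0);y=max(y,0);c=cv2.resize(im[y:y+75,x:x+100],None,fx=4,fy=4,interpolation=2)
        for k in q: cv2.drawMarker(c,tuple(int(v) for v in (k-[x,y]+.5)*4-.5),(0,0,255),0,14,1)
        tiles.append(c)
cv2.imwrite('pics/chk.png',np.hstack(tiles))"
```

```text
top [[179.0, 232.0], [178.7, 214.3], [177.0, 249.5], [189.8, 231.5]] cam at [0.443 0.022 1.217]
scene [[237.9, 280.4], [220.2, 267.5], [255.5, 283.9], [237.6, 335.7]] cam at [0.052 0.824 0.901]
wrist [[280.3, 266.8], [365.9, 279.7], [194.6, 279.5], [288.1, 182.8]] cam at [0.492 0.329 0.342]
```

View pics/chk.png

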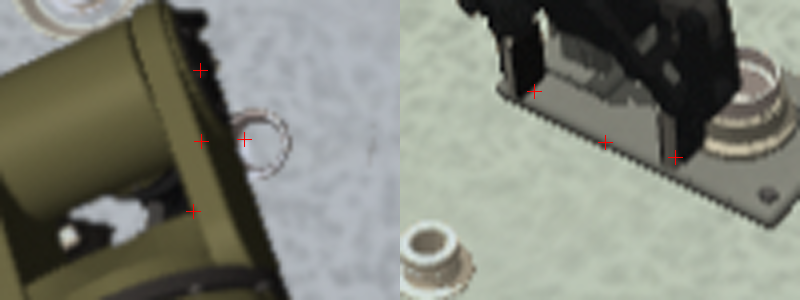

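The top camera reads about 8 mm off in y, as the known fingertip position shows. The wrist and scene cameras agree, so I use b ≈ (0.4955, 0.2545).

```bash
python3 -c "
from h import *
go(.4955,.2545,.02,-3)"
python3 -m inch '{"translation":[[0.6,0.7,4],[0.6,0.7,8],[0.6,0.7,12],[0.6,0.7,16],[0.6,0.7,18]],"turn":[[0,0,0],[0,0,0],[0,0,0],[0,0,0],[0,0,0]],"grip":[8.5,8.5,8.5,8.5,8.5]}'
python3 -m inch '{"translation":[[0,0,0],[0,0,0],[0,0,0],[0,0,0],[0,0,0]],"turn":[[0,0,0],[0,0,0],[0,0,0],[0,0,0],[0,0,0]],"grip":[4.5,4.5,4.5,4.5,4.5]}' 25
python3 -m inch '{"translation":[[0,0,0],[0,0,0],[0,0,0]],"turn":[[0,0,0],[0,0,0],[0,0,0]],"grip":[4.5,4.5,4.5]}' 25
```

```text
t1.47 shift [ 0.56  0.7  18.05] turn [ 0.  -0.   0.5] n 4.334860092848738 0.06526407562128872 F [-0.1  0.1 -0.6] w 0.994
t: 1.88
ee_pos: [0.4938, 0.2538, 0.0161]
orientation: [0.723, 0.691, -0.002, -0.001]
contact_force: [0.0, -0.4, 0.6]
grip_width: 0.995
t: 2.3
ee_pos: [0.4972, 0.2545, 0.0225]
orientation: [0.723, 0.691, 0.002, 0.001]
contact_force: [-1.5, 1.1, 8.6]
grip_width: 0.582
t: 2.55
ee_pos: [0.4972, 0.2546, 0.0226]
orientation: [0.723, 0.69, 0.002, 0.001]
contact_force: [-1.4, 2.1, 9.4]
grip_width: 0.582
```

```bash
python3 -m inch '{"translation":[[0,0,-2],[0,0,-4],[0,0,-8],[0,0,-12],[0,0,-12]],"turn":[[0,0,0],[0,0,0],[0,0,0],[0,0,0],[0,0,0]],"grip":[4.5,4.5,4.5,4.5,4.5]}'
python3 -c "
from h import *
go(.540,.046,.20,-3)
C=cam('wrist');w=ctrl.snapshot('wrist')[...,::-1]
S=cam('scene');s=ctrl.snapshot('scene')[...,::-1]
p=ctrl.get_obs()['ee_pos'];u,v=proj(S,[p])[0].astype(int);print(u,v,proj(C,[p]))
a=cv2.resize(s[v-35:v+40,u-50:u+50],None,fx=4,fy=4,interpolation=2)
b=cv2.resize(w[220:370,180:380],None,fx=2,fy=2,interpolation=2)
cv2.imwrite('pics/g1.png',np.hstack([a,b]))"
```

```text
t: 2.97
ee_pos: [0.499, 0.2551, 0.1492]
orientation: [0.723, 0.69, 0.006, 0.002]
contact_force: [0.5, 0.7, 0.4]
grip_width: 0.586
t2.97 shift [-20.67   5.12  -5.14] turn [ 0.7 -0.3  0.3] n 5.253472408301284 0.1126355758635366 F [0.5 0.7 0.4] w 0.586
234 300 [[276.12370346 262.29097856]]
```

View pics/g1.png

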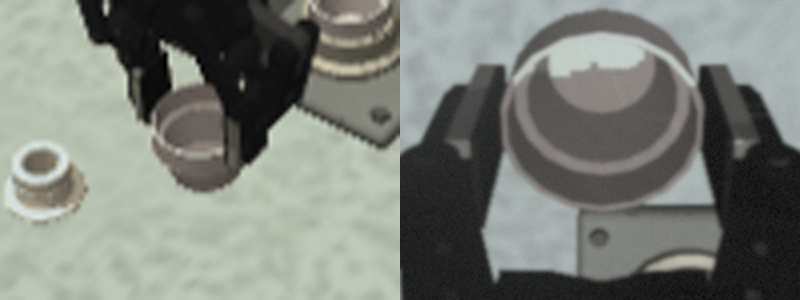

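```bash
python3 -c "
from h import *
C=cam('wrist');p=ctrl.get_obs()['ee_pos'];print(p,atz(C,281,280.5,p[2]+.0134),proj(C,[p+[0,0,.0134]]))
C=cam('wrist')
go(.540,.046,.20,-3)"
```

```text
[0.49691541 0.25417694 0.14275235] [0.49743308 0.25383178 0.15615235] [[279.91378546 279.9347272 ]]
t3.07 shift [-20.58   5.3   -5.74] turn [ 0.2 -0.1  0.3] n 5.279659291124861 0.05973214965249039 F [ 0.8  0.1 -1.9] w 0.582
```

```bash
python3 -m inch '{"translation":[[-28.6,6,-4],[-28.6,6,-4],[-28.6,6,-4],[-28.6,6,-4],[-28.6,6,-4]],"turn":[[0,0,0],[0,0,0],[0,0,0],[0,0,0],[0,0,0]],"grip":[4.5,4.5,4.5,4.5,4.5]}'
python3 -m inch '{"translation":[[-7.8,1.6,-1.1],[-7.8,1.6,-1.1],[-7.8,1.6,-1.1],[-7.8,1.6,-1.1]],"turn":[[0,0,0],[0,0,0],[0,0,0],[0,0,0]],"grip":[4.5,4.5,4.5,4.5]}'
python3 -c "
from h import *
go(.540,.046,.18,-3)
C=cam('wrist');w=ctrl.snapshot('wrist')[...,::-1]
u,v=proj(C,[[.54,.046,.058]])[0];print(u,v,proj(C,[[.54,.046,.042]]))
a=cv2.resize(w[60:260,150:410],None,fx=3,fy=3,interpolation=2)
cv2.imwrite('pics/g2.png',a)"
```

```text
t: 3.48
ee_pos: [0.5286, 0.0482, 0.168]
orientation: [0.723, 0.691, -0.001, -0.0]
contact_force: [0.6, -0.0, -0.7]
grip_width: 0.585
t: 3.82
ee_pos: [0.5412, -0.0303, 0.1788]
orientation: [0.725, 0.689, -0.0, -0.0]
contact_force: [-0.5, 0.3, -1.3]
grip_width: 0.581
t3.82 shift [ 7.62 -0.5  -0.12] turn [-0.1 -0.   0.1] n 1.8304749996823972 0.021811628135288533 F [-0.5  0.3 -1.3] w 0.581
274.46608398461746 113.62256728087652 [[274.85104838 113.35423623]]
```

View pics/g2.png

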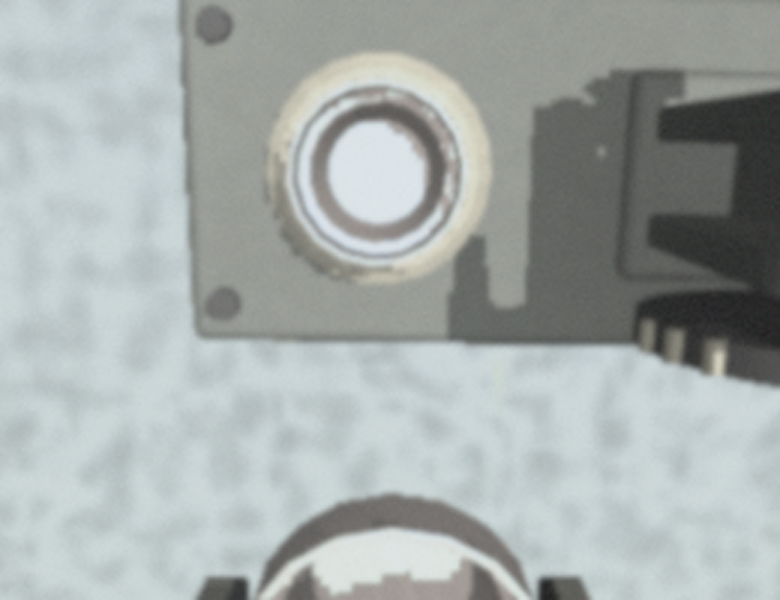

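```bash
python3 -c "
from h import *
C=cam('wrist')
a=atz(C,275.4,116.8,.058);b=atz(C,276.6,116,.042);print(a,b)
# plate edge yaw
p=atz(C,150+200/3,60+338/3,.01);q=atz(C,150+640/3,60+344/3,.01);print(p,q,np.degrees(np.arctan2(*(q-p)[[1,0]])))
go(a[0],a[1],.115,-3)"
```

```text
[0.54031567 0.0447432  0.058     ] [0.54110228 0.04501193 0.042     ]
[ 0.47444139 -0.01001075  0.01      ] [ 0.62917701 -0.0194237   0.01      ] -3.481154252835561
t3.87 shift [ 7.36 -0.42  6.37] turn [-0.1 -0.   0.2] n 2.335337404142677 0.036743530540067015 F [-0.9 -0.5 -2. ] w 0.586
```

```bash
python3 -m inch '{"translation":[[3.7,-0.2,1],[7.4,-0.4,3],[7.4,-0.4,5],[7.4,-0.4,6.4],[7.4,-0.4,6.4]],"turn":[[0,0,0],[0,0,0],[0,0,0],[0,0,0],[0,0,0]],"grip":[4.5,4.5,4.5,4.5,4.5]}'
python3 -c "
from h import *
go(.5405,.0448,.0606,-3.3)"
```

```text
t: 4.28
ee_pos: [0.5389, 0.0474, 0.1122]
orientation: [0.722, 0.691, -0.002, -0.002]
contact_force: [1.0, 0.0, -2.3]
grip_width: 0.586
t4.28 shift [-0.25  0.2   5.16] turn [-0.3  0.   0.8] n 1.2390506666223922 0.12044198925720144 F [ 1.   0.  -2.3] w 0.586
```

```bash
python3 -m inch '{"translation":[[0,0,1],[0,0,2],[0,0,3],[0,0,3],[0,0,3]],"turn":[[0,0,0],[0,0,0],[0,0,0],[0,0,0],[0,0,0]],"grip":[4.5,4.5,4.5,4.5,4.5]}'
python3 -c "
from h import *
go(.5405,.0448,.0606,-3.3)"
```

```text
t: 4.7
ee_pos: [0.5408, 0.0454, 0.0852]
orientation: [0.723, 0.69, -0.0, -0.0]
contact_force: [0.1, 0.0, -0.2]
grip_width: 0.585
t4.70 shift [-0.06 -0.02  2.46] turn [-0.1  0.   0.6] n 0.5895665728293703 0.08602150154622173 F [ 0.1  0.  -0.2] w 0.585
```

```bash
python3 -m inch '{"translation":[[-0.05,0,0.5],[-0.05,0,1],[-0.05,0,1.5],[-0.05,0,1.9],[-0.05,0,1.9]],"turn":[[0,0,0],[0,0,0],[0,0,0],[0,0,0],[0,0,0]],"grip":[4.5,4.5,4.5,4.5,4.5]}'
python3 -m inch '{"translation":[[0,0,0.15],[0,0,0.3],[0,0,0.45],[0,0,0.6],[0,0,0.6]],"turn":[[0,0,0],[0,0,0],[0,0,0],[0,0,0],[0,0,0]],"grip":[4.5,4.5,4.5,4.5,4.5]}'
```

```text
t: 5.12
ee_pos: [0.5405, 0.045, 0.0656]
orientation: [0.723, 0.69, -0.0, -0.0]
contact_force: [-0.0, 0.8, -1.4]
grip_width: 0.582
t: 5.53
ee_pos: [0.541, 0.045, 0.0606]
orientation: [0.723, 0.69, 0.0, 0.0]
contact_force: [-0.4, -0.2, -0.8]
grip_width: 0.584
```

```bash
python3 -m inch '{"translation":[[0,0,0.1],[0,0,0.2],[0,0,0.2],[0,0,0.2]],"turn":[[0,0,0],[0,0,0],[0,0,0],[0,0,0]],"grip":[4.5,4.5,4.5,4.5]}'
```

```text
t: 5.87
ee_pos: [0.5412, 0.045, 0.0603]
orientation: [0.723, 0.69, 0.0, 0.0]
contact_force: [-10.2, -0.6, 20.6]
grip_width: 0.583
```

```bash
python3 -m inch '{"translation":[[0,0,-0.15],[0,0,-0.15],[0,0,-0.15],[0,0,-0.15],[0,0,-0.15]],"turn":[[0,0,0],[0,0,0],[0,0,0],[0,0,0],[0,0,0]],"grip":[4.5,6,7,7,7]}'
python3 -m inch '{"translation":[[0,0,0],[0,0,-2],[0,0,-5],[0,0,-9],[0,0,-12]],"turn":[[0,0,0],[0,0,0],[0,0,0],[0,0,0],[0,0,0]],"grip":[7,7,7,7,7]}'
python3 -c "
from h import *
go(.5405,-.04,.18,-3.3)"
```

```text
t: 6.28
ee_pos: [0.5409, 0.045, 0.0598]
orientation: [0.723, 0.69, -0.0, -0.0]
contact_force: [-0.0, 0.1, -0.3]
grip_width: 0.818
t: 6.7
ee_pos: [0.5411, 0.045, 0.1826]
orientation: [0.723, 0.69, 0.0, 0.0]
contact_force: [-0.0, -0.4, 1.1]
grip_width: 0.819
t6.70 shift [-8.5   0.34  0.26] turn [ 0.1 -0.   0.6] n 2.039830947273825 0.0880802631240423 F [-0.  -0.4  1.1] w 0.819
```

```bash
python3 -c "
from h import *
go(.441,-.235,.20,-45)"
python3 -m inch '{"translation":[[-27.5,-11.5,-1.7],[-27.5,-11.5,-1.7],[-27.5,-11.5,-1.7],[-27.5,-11.5,-1.7],[-27.5,-11.5,-1.7]],"turn":[[0,0,41],[0,0,41],[0,0,41],[0,0,41],[0,0,41]],"grip":[7.5,7.5,7.5,7.5,7.5]}'
python3 -c "
from h import *
go(.441,-.235,.20,-45)"
```

```text
t6.70 shift [-28.44  -8.69  -1.76] turn [ 0.1 -0.  42.3] n 7.14315657995551 5.911712379862376 F [-0.  -0.4  1.1] w 0.819
t: 7.12
ee_pos: [0.4506, -0.1443, 0.1921]
orientation: [0.902, 0.432, 0.0, 0.0]
contact_force: [1.1, 0.3, 0.1]
grip_width: 0.878
t7.12 shift [-7.67  4.93 -0.79] turn [ 0.  -0.   6.2] n 2.195583603355653 0.864511285388528 F [1.1 0.3 0.1] w 0.878
```

```bash
python3 -m inch '{"translation":[[-7.7,4.9,-0.8],[-7.7,4.9,-0.8],[-7.7,4.9,-0.8],[-7.7,4.9,-0.8],[-7.7,4.9,-0.8]],"turn":[[0,0,5],[0,0,5],[0,0,5],[0,0,5],[0,0,5]],"grip":[7.5,7.5,7.5,7.5,7.5]}'
python3 -c "
from h import *
go(.441,-.229,.020,-45)
C=cam('wrist');w=ctrl.snapshot('wrist')[...,::-1]
print(proj(C,[[.441,-.229,.036]]))
cv2.imwrite('pics/c1.png',cv2.resize(w[70:320,140:420],None,fx=2.4,fy=2.4,interpolation=2))"
```

```text
t: 7.53
ee_pos: [0.4421, -0.2336, 0.1996]
orientation: [0.919, 0.394, -0.0, -0.0]
contact_force: [0.7, 1.1, -0.4]
grip_width: 0.878
t7.53 shift [ 0.25 -0.39 17.96] turn [-0.  -0.   1.5] n 4.308957275652767 0.20471289803544349 F [ 0.7  1.1 -0.4] w 0.878
[[277.08019129 185.97882669]]
```

View pics/c1.png

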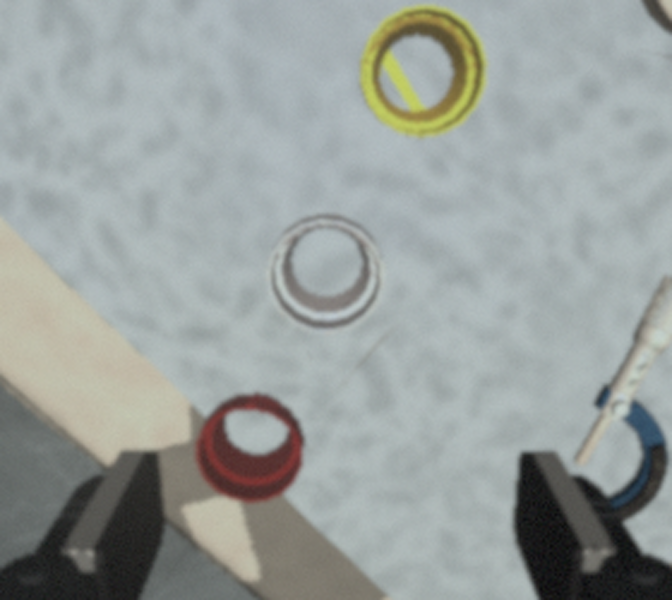

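Cup c, grey, is at (276,183). Yellow and red both lie clear of the jaw line.

```bash
python3 -c "
from h import *
a=atz(cam('wrist'),275.8,183.5,.036);print(a);go(a[0],a[1],.020,-45)"
```

```text
[ 0.44204399 -0.22546005  0.036     ]
t7.58 shift [ 0.52 -0.51 17.96] turn [-0.  -0.   1.5] n 4.310627296499421 0.21573264210637524 F [-0.3  0.6 -0.2] w 0.877
```

```bash
python3 -m inch '{"translation":[[0.5,-0.5,4],[0.5,-0.5,8],[0.5,-0.5,12],[0.5,-0.5,16],[0.5,-0.5,17.8]],"turn":[[0,0,0],[0,0,0],[0,0,0],[0,0,0],[0,0,0]],"grip":[7.5,7.5,7.5,7.5,7.5]}'
python3 -m inch '{"translation":[[0,0,0],[0,0,0],[0,0,0],[0,0,0],[0,0,0]],"turn":[[0,0,0],[0,0,0],[0,0,0],[0,0,0],[0,0,0]],"grip":[7.5,4.5,4.5,4.5,4.5]}' 25
python3 -m inch '{"translation":[[0,0,0],[0,0,0],[0,0,0]],"turn":[[0,0,0],[0,0,0],[0,0,0]],"grip":[4.5,4.5,4.5]}' 25
python3 -m inch '{"translation":[[0,0,-2],[0,0,-4],[0,0,-8],[0,0,-12],[0,0,-16]],"turn":[[0,0,0],[0,0,0],[0,0,0],[0,0,0],[0,0,0]],"grip":[4.5,4.5,4.5,4.5,4.5]}'
python3 -c "
from h import *
go(.541,-.035,.19,-3.3)"
```

```text
t: 8.0
ee_pos: [0.4405, -0.2238, 0.0176]
orientation: [0.918, 0.396, -0.002, -0.002]
contact_force: [-0.2, -0.2, -0.7]
grip_width: 0.879
t: 8.42
ee_pos: [0.4432, -0.2268, 0.0239]
orientation: [0.919, 0.395, 0.001, 0.001]
contact_force: [-0.0, 3.3, 8.8]
grip_width: 0.592
t: 8.67
ee_pos: [0.4432, -0.2269, 0.0239]
orientation: [0.919, 0.395, 0.001, 0.001]
contact_force: [0.1, 3.7, 8.9]
grip_width: 0.594
t: 9.08
ee_pos: [0.4418, -0.2264, 0.1848]
orientation: [0.919, 0.395, 0.0, 0.001]
contact_force: [0.8, -0.8, 0.2]
grip_width: 0.594
t9.08 shift [20.71 -5.97 -0.52] turn [  0.1   0.  -40.2] n 5.170630849540316 5.611258860777966 F [ 0.8 -0.8  0.2] w 0.594
```

```bash
python3 -m inch '{"translation":[[20.7,-6,-0.5],[20.7,-6,-0.5],[20.7,-6,-0.5],[20.7,-6,-0.5],[20.7,-6,-0.5]],"turn":[[0,0,-40.2],[0,0,-40.2],[0,0,-40.2],[0,0,-40.2],[0,0,-40.2]],"grip":[4.5,4.5,4.5,4.5,4.5]}'
python3 -c "
from h import *
go(.541,-.035,.19,-3.3)"
```

```text
t: 9.5
ee_pos: [0.5383, -0.0396, 0.1883]
orientation: [0.751, 0.66, 0.001, 0.001]
contact_force: [0.3, -0.8, 0.1]
grip_width: 0.59
t9.50 shift [ 0.49  0.21 -0.17] turn [ 0.1  0.  -4. ] n 0.13465600314430592 0.5632054311769281 F [ 0.3 -0.8  0.1] w 0.59
```

```bash
python3 -m inch '{"translation":[[0.4,0.2,-0.2],[0.4,0.2,-0.2],[0.4,0.2,-0.2]],"turn":[[0,0,-4],[0,0,-4],[0,0,-4]],"grip":[4.5,4.5,4.5]}'
python3 -c "
from h import *
go(.541,.045,.10,-3.3)
C=cam('wrist');w=ctrl.snapshot('wrist')[...,::-1]
print(proj(C,[[.541,.045,.074],[.541,.045,.042]]),proj(C,[ctrl.get_obs()['ee_pos']+[0,0,.012]]))
cv2.imwrite('pics/g3.png',cv2.resize(w[40:340,150:410],None,fx=2,fy=2,interpolation=2))"
```

```text
t: 9.75
ee_pos: [0.5401, -0.0379, 0.1894]
orientation: [0.73, 0.683, 0.0, 0.0]
contact_force: [0.3, -0.8, -0.3]
grip_width: 0.594
t9.75 shift [ 8.28 -0.46  8.94] turn [ 0.1  0.  -0.5] n 2.924043075926987 0.06622499658751083 F [ 0.3 -0.8 -0.3] w 0.594
[[274.60489122 105.30440463]
 [275.26381157 105.69481618]] [[279.48022201 279.43463789]]
```

View pics/g3.png

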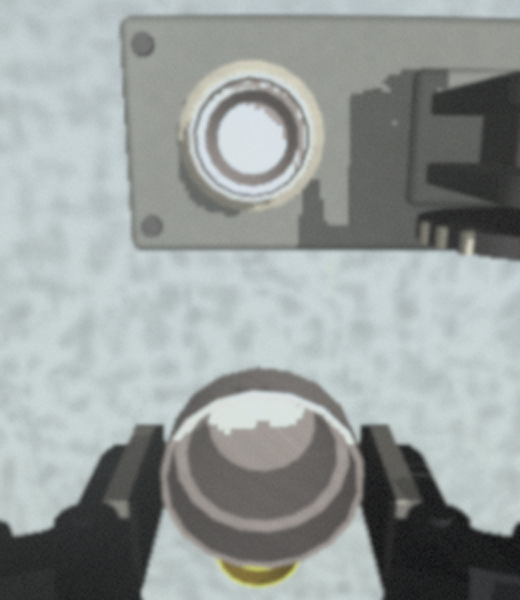

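```bash
python3 -c "
from h import *
C=cam('wrist');a=atz(C,275,109,.074);print(a,atz(C,275.7,108,.042));go(a[0],a[1],.0779,-3.3)"
python3 -m inch '{"translation":[[4,-0.2,0],[8.2,-0.4,1],[8.2,-0.4,3],[8.2,-0.4,5],[8.2,-0.4,6]],"turn":[[0,0,0],[0,0,0],[0,0,0],[0,0,0],[0,0,0]],"grip":[4.5,4.5,4.5,4.5,4.5]}'
python3 -m inch '{"translation":[[0,0,0.6],[0,0,1.2],[0,0,1.8],[0,0,1.8],[0,0,1.8]],"turn":[[0,0,0],[0,0,0],[0,0,0],[0,0,0],[0,0,0]],"grip":[4.5,4.5,4.5,4.5,4.5]}'
python3 -c "
from h import *
go(.5408,.045,.0779,-3.3)"
```

```text
[0.54098708 0.04142635 0.074     ] [0.54111866 0.04229081 0.042     ]
t9.80 shift [ 7.99 -0.43 11.13] turn [ 0.   0.  -0.6] n 3.2872198754523394 0.07853964845926292 F [-0.5  0.1 -0.2] w 0.591
t: 10.22
ee_pos: [0.5404, 0.0434, 0.127]
orientation: [0.73, 0.683, -0.001, -0.001]
contact_force: [0.2, -0.9, -1.3]
grip_width: 0.592
t: 10.63
ee_pos: [0.5416, 0.0439, 0.1111]
orientation: [0.73, 0.684, 0.0, 0.0]
contact_force: [-0.1, 0.8, 0.6]
grip_width: 0.595
t10.63 shift [ 0.11 -0.09  3.32] turn [ 0.  -0.  -0.4] n 0.7963582751223227 0.05807369792731279 F [-0.1  0.8  0.6] w 0.595
```

```bash
python3 -m inch '{"translation":[[0.08,-0.08,0.6],[0.08,-0.08,1.2],[0.08,-0.08,1.8],[0.08,-0.08,2.4],[0.08,-0.08,2.7]],"turn":[[0,0,0],[0,0,0],[0,0,0],[0,0,0],[0,0,0]],"grip":[4.5,4.5,4.5,4.5,4.5]}'
python3 -m inch '{"translation":[[0,0,0.2],[0,0,0.4],[0,0,0.6],[0,0,0.6]],"turn":[[0,0,0],[0,0,0],[0,0,0],[0,0,0]],"grip":[4.5,4.5,4.5,4.5]}'
python3 -m inch '{"translation":[[0,0,0.1],[0,0,0.2],[0,0,0.2],[0,0,0.2]],"turn":[[0,0,0],[0,0,0],[0,0,0],[0,0,0]],"grip":[4.5,4.5,4.5,4.5]}'
```

```text
t: 11.05
ee_pos: [0.5403, 0.0451, 0.0826]
orientation: [0.729, 0.684, -0.0, -0.0]
contact_force: [-0.6, -0.6, -0.1]
grip_width: 0.59
t: 11.38
ee_pos: [0.5409, 0.0451, 0.078]
orientation: [0.729, 0.684, 0.0, 0.0]
contact_force: [-0.7, 0.6, 0.4]
grip_width: 0.594
t: 11.72
ee_pos: [0.5412, 0.0451, 0.0775]
orientation: [0.729, 0.684, 0.001, 0.001]
contact_force: [-8.4, 0.3, 19.6]
grip_width: 0.591
```

```bash
python3 -m inch '{"translation":[[0,0,-0.15],[0,0,-0.15],[0,0,-0.15],[0,0,-0.15],[0,0,-0.15]],"turn":[[0,0,0],[0,0,0],[0,0,0],[0,0,0],[0,0,0]],"grip":[4.5,6,7,7,7]}'
python3 -m inch '{"translation":[[0,0,0],[0,0,-2],[0,0,-5],[0,0,-9],[0,0,-13]],"turn":[[0,0,0],[0,0,0],[0,0,0],[0,0,0],[0,0,0]],"grip":[7,7,7,7,7]}'
python3 -m inch '{"translation":[[0,0,-4],[0,0,-8],[0,0,-12],[0,0,-16],[-2,0,-20]],"turn":[[0,0,0],[0,0,0],[0,0,0],[0,0,0],[0,0,0]],"grip":[7,7,7,7,7]}'
python3 -c "
from h import *
go(.6745,.0965,.40,-3.3)
S=cam('scene');s=ctrl.snapshot('scene')[...,::-1]
g=[[.5408+x*.998+y*.059,.0445-x*.059+y*.998,z] for x,y,z in[(0,0,.090),(.1303,.014,.318),(.1303,.090,.318),(.1303,.06,.318)]]
q=proj(S,g);print(q)
c=cv2.resize(s[130:310,150:330],None,fx=3.3,fy=3.3,interpolation=2)
for k in q: cv2.drawMarker(c,tuple(int(v) for v in (k-[150,130])*3.3),(0,0,255),0,14,1)
cv2.imwrite('pics/s2.png',c)"
```

```text
t: 12.13
ee_pos: [0.5406, 0.0451, 0.077]
orientation: [0.729, 0.684, -0.0, -0.0]
contact_force: [-0.5, 0.1, 0.4]
grip_width: 0.823
t: 12.55
ee_pos: [0.5401, 0.045, 0.2083]
orientation: [0.729, 0.684, -0.001, -0.001]
contact_force: [0.4, 0.3, 0.2]
grip_width: 0.815
t: 12.97
ee_pos: [0.5391, 0.0281, 0.407]
orientation: [0.729, 0.685, 0.001, 0.0]
contact_force: [1.5, 0.2, -0.4]
grip_width: 0.825
t12.97 shift [ 7.66 13.09  0.71] turn [ 0.1 -0.  -0.2] n 3.641770077065869 0.035019259278205664 F [ 1.5  0.2 -0.4] w 0.825
[[270.15710926 253.71409542]
 [216.47891942 158.79936443]
 [193.70323979 174.22379066]
 [202.93971048 167.96592954]]
```

View pics/s2.png

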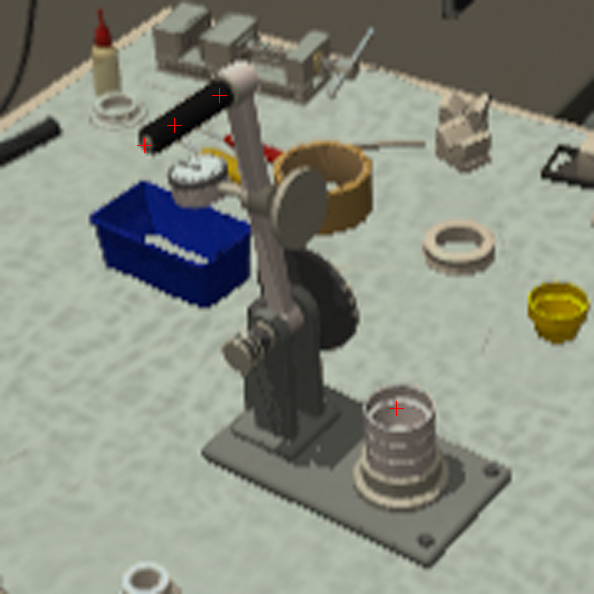

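The three cups are stacked straight, and the predicted grip position matches the picture to within about 2 mm. Next I go over the grip.

```bash
python3 -m inch '{"translation":[[7.7,13.1,0.5],[7.7,13.1,0.5],[7.7,13.1,0.5],[7.7,13.1,0.5],[7.7,13.1,0.5]],"turn":[[0,0,0],[0,0,0],[0,0,0],[0,0,0],[0,0,0]],"grip":[6,6,6,6,6]}'
python3 -m inch '{"translation":[[0,0,0],[0,0,0]],"turn":[[0,0,0],[0,0,0]],"grip":[6,6]}'
python3 -c "
from h import *
go(.6745,.0965,.302,-3.3)
print(ctrl.get_obs()['joint_positions'].round(2))"
```

```text
t: 13.43
ee_pos: [0.6783, 0.0971, 0.3941]
orientation: [0.729, 0.685, -0.002, -0.002]
contact_force: [0.1, 0.0, -2.4]
grip_width: 0.701
t: 13.6
ee_pos: [0.6749, 0.0946, 0.3994]
orientation: [0.729, 0.684, -0.0, -0.0]
contact_force: [-1.0, 0.2, 0.9]
grip_width: 0.706
t13.60 shift [ 0.18 -0.05  9.74] turn [-0.   0.  -0.4] n 2.337096823942829 0.05285541703853681 F [-1.   0.2  0.9] w 0.706
[ 0.09  0.59  0.73 -0.    1.82  0.15]
```

```bash
python3 -m inch '{"translation":[[0.2,0,3],[0.2,0,6],[0.2,0,8.5],[0.2,0,9.7],[0.2,0,9.7]],"turn":[[0,0,0],[0,0,0],[0,0,0],[0,0,0],[0,0,0]],"grip":[6,6,6,6,6]}'
python3 -m inch '{"translation":[[0,0,0],[0,0,0],[0,0,0],[0,0,0],[0,0,0]],"turn":[[0,0,0],[0,0,0],[0,0,0],[0,0,0],[0,0,0]],"grip":[1,1,1,1,1]}' 40
python3 -m inch '{"translation":[[0,0,0],[0,0,0],[0,0,0],[0,0,0],[0,0,0]],"turn":[[0,0,0],[0,0,0],[0,0,0],[0,0,0],[0,0,0]],"grip":[1,1,1,1,1]}' 60
```

```text
t: 14.02
ee_pos: [0.6739, 0.0962, 0.3009]
orientation: [0.73, 0.684, -0.001, -0.001]
contact_force: [0.2, 0.7, -0.1]
grip_width: 0.705
t: 14.43
ee_pos: [0.6743, 0.0969, 0.3048]
orientation: [0.729, 0.684, -0.0, -0.0]
contact_force: [-15.1, -2.2, 8.0]
grip_width: 0.229
t: 14.85
ee_pos: [0.6743, 0.0969, 0.3049]
orientation: [0.729, 0.684, -0.0, -0.0]
contact_force: [-15.6, -1.3, 8.2]
grip_width: 0.225
```

```bash
cat > arc.py <<'E'
import numpy as np
d=.0135
P=lambda t:np.radians(25*t/1.72)
def T(t):
    a=t-.13;p=P(t)
    return np.array([105-195*np.sin(a),125+195*np.cos(a)])/1000+d*np.array([np.sin(p),-np.cos(p)])
def rows(t0,ts):
    p0=P(t0);y=np.array([np.cos(p0),np.sin(p0)]);z=np.array([np.sin(p0),-np.cos(p0)])
    tr=[];tu=[]
    for t in ts:
        D=(T(t)-T(t0))*100;tr.append([0,round(D@y,2),round(D@z,2)]);tu.append([round(-np.degrees(P(t)-p0),1),0,0])
    print(round(t0,3),str(tr).replace(" ",""),str(tu).replace(" ",""))
t=0
for k in range(8):
    ts=t+np.arange(1,6)*.0425;rows(t,ts);t=ts[-1]
E
python3 arc.py
```

```text
0 [[0,np.float64(-0.81),np.float64(-0.09)],[0,np.float64(-1.62),np.float64(-0.15)],[0,np.float64(-2.44),np.float64(-0.17)],[0,np.float64(-3.25),np.float64(-0.15)],[0,np.float64(-4.06),np.float64(-0.1)]] [[np.float64(-0.6),0,0],[np.float64(-1.2),0,0],[np.float64(-1.9),0,0],[np.float64(-2.5),0,0],[np.float64(-3.1),0,0]]
0.213 [[0,np.float64(-0.81),np.float64(0.04)],[0,np.float64(-1.62),np.float64(0.12)],[0,np.float64(-2.43),np.float64(0.23)],[0,np.float64(-3.23),np.float64(0.37)],[0,np.float64(-4.03),np.float64(0.55)]] [[np.float64(-0.6),0,0],[np.float64(-1.2),0,0],[np.float64(-1.9),0,0],[np.float64(-2.5),0,0],[np.float64(-3.1),0,0]]
0.425 [[0,np.float64(-0.8),np.float64(0.17)],[0,np.float64(-1.58),np.float64(0.38)],[0,np.float64(-2.36),np.float64(0.62)],[0,np.float64(-3.13),np.float64(0.89)],[0,np.float64(-3.89),np.float64(1.19)]] [[np.float64(-0.6),0,0],[np.float64(-1.2),0,0],[np.float64(-1.9),0,0],[np.float64(-2.5),0,0],[np.float64(-3.1),0,0]]
0.638 [[0,np.float64(-0.76),np.float64(0.3)],[0,np.float64(-1.5),np.float64(0.63)],[0,np.float64(-2.24),np.float64(0.99)],[0,np.float64(-2.95
[... 750 characters left out ...]
at64(-1.9),0,0],[np.float64(-2.5),0,0],[np.float64(-3.1),0,0]]
1.275 [[0,np.float64(-0.54),np.float64(0.62)],[0,np.float64(-1.05),np.float64(1.26)],[0,np.float64(-1.53),np.float64(1.92)],[0,np.float64(-1.98),np.float64(2.61)],[0,np.float64(-2.41),np.float64(3.31)]] [[np.float64(-0.6),0,0],[np.float64(-1.2),0,0],[np.float64(-1.9),0,0],[np.float64(-2.5),0,0],[np.float64(-3.1),0,0]]
1.487 [[0,np.float64(-0.43),np.float64(0.7)],[0,np.float64(-0.83),np.float64(1.41)],[0,np.float64(-1.21),np.float64(2.15)],[0,np.float64(-1.55),np.float64(2.9)],[0,np.float64(-1.85),np.float64(3.66)]] [[np.float64(-0.6),0,0],[np.float64(-1.2),0,0],[np.float64(-1.9),0,0],[np.float64(-2.5),0,0],[np.float64(-3.1),0,0]]
```

```bash
python3 -m inch '{"translation":[[0,-0.8,-0.1],[0,-1.6,-0.15],[0,-2.45,-0.15],[0,-3.25,-0.15],[0,-4.05,-0.1]],"turn":[[-0.6,0,0],[-1.2,0,0],[-1.9,0,0],[-2.5,0,0],[-3.1,0,0]],"grip":[1,1,1,1,1]}' 60
python3 -m inch '{"translation":[[0,-0.8,0.05],[0,-1.6,0.1],[0,-2.45,0.25],[0,-3.25,0.35],[0,-4.05,0.55]],"turn":[[-0.6,0,0],[-1.2,0,0],[-1.9,0,0],[-2.5,0,0],[-3.1,0,0]],"grip":[1,1,1,1,1]}'
python3 -c "
from h import *
from arc import T
o=ctrl.get_obs();g=o['ee_pos']-[.5408,.0445,0];print('gauge x,z',g[0]*.998-g[1]*.059,g[2],'expect',T(.425))" | tail -1
```

```text
t: 15.27
ee_pos: [0.6359, 0.0994, 0.3071]
orientation: [0.729, 0.684, 0.022, 0.023]
contact_force: [6.3, -0.1, 9.4]
grip_width: 0.222
t: 15.68
ee_pos: [0.5959, 0.1021, 0.2996]
orientation: [0.728, 0.683, 0.041, 0.042]
contact_force: [4.7, -1.5, 13.3]
grip_width: 0.223
gauge x,z 0.051547333244978864 0.2995959740594799 expect [0.04975841 0.2981548 ]
```

```bash
python3 -m inch '{"translation":[[0,-0.8,0.15],[0,-1.6,0.35],[0,-2.35,0.6],[0,-3.15,0.85],[0,-3.9,1.15]],"turn":[[-0.6,0,0],[-1.2,0,0],[-1.9,0,0],[-2.5,0,0],[-3.1,0,0]],"grip":[1,1,1,1,1]}'
python3 -m inch '{"translation":[[0,-0.75,0.3],[0,-1.5,0.65],[0,-2.25,1],[0,-2.95,1.4],[0,-3.65,1.8]],"turn":[[-0.6,0,0],[-1.2,0,0],[-1.9,0,0],[-2.5,0,0],[-3.1,0,0]],"grip":[1,1,1,1,1]}'
python3 -c "
from h import *
from arc import T
o=ctrl.get_obs();g=o['ee_pos']-[.5408,.0445,0];print('gauge x,z',g[0]*.998-g[1]*.059,g[2],'expect',T(.85))" | tail -1
```

```text
t: 16.1
ee_pos: [0.5582, 0.1045, 0.2828]
orientation: [0.727, 0.682, 0.058, 0.061]
contact_force: [3.2, -0.6, 7.7]
grip_width: 0.223
t: 16.52
ee_pos: [0.5254, 0.1067, 0.2593]
orientation: [0.725, 0.68, 0.077, 0.081]
contact_force: [-10.1, -0.1, 17.6]
grip_width: 0.222
gauge x,z -0.01905310853008953 0.25932267425323585 expect [-0.02069152  0.25841475]
```

```bash
python3 -m inch '{"translation":[[0,-0.77,0.32],[0,-1.46,0.74],[0,-2.12,1.2],[0,-2.77,1.7],[0,-3.4,2.25]],"turn":[[-0.6,0,0],[-1.2,0,0],[-1.9,0,0],[-2.5,0,0],[-3.1,0,0]],"grip":[1,1,1,1,1]}'
python3 -m inch '{"translation":[[0,-0.65,0.5],[0,-1.25,1.05],[0,-1.8,1.65],[0,-2.35,2.25],[0,-2.9,2.85]],"turn":[[-0.6,0,0],[-1.2,0,0],[-1.9,0,0],[-2.5,0,0],[-3.1,0,0]],"grip":[1,1,1,1,1]}'
python3 -c "
from h import *
from arc import T
o=ctrl.get_obs();g=o['ee_pos']-[.5408,.0445,0];print('gauge x,z',g[0]*.998-g[1]*.059,g[2],'expect',T(1.275))
print(o['joint_positions'].round(2))" | tail -2
```

```text
t: 16.93
ee_pos: [0.4974, 0.1085, 0.23]
orientation: [0.722, 0.677, 0.095, 0.101]
contact_force: [3.0, -0.9, 7.9]
grip_width: 0.223
t: 17.35
ee_pos: [0.4772, 0.1099, 0.1945]
orientation: [0.719, 0.675, 0.113, 0.12]
contact_force: [15.7, -1.8, 0.8]
grip_width: 0.222
gauge x,z -0.06728877797385584 0.19447414416358932 expect [-0.06829771  0.19274402]
[ 0.19  0.05  1.94 -0.11  0.83  0.32]
```

```bash
python3 -m inch '{"translation":[[0,-0.45,0.65],[0,-0.95,1.3],[0,-1.4,1.95],[0,-1.85,2.65],[0,-2.3,3.35]],"turn":[[-0.6,0,0],[-1.2,0,0],[-1.9,0,0],[-2.5,0,0],[-3.1,0,0]],"grip":[1,1,1,1,1]}'
python3 -c "
from h import *
from arc import T
o=ctrl.get_obs();g=o['ee_pos']-[.5408,.0445,0];print('gauge x,z',g[0]*.998-g[1]*.059,g[2],'expect',T(1.487),'F',o['contact_force'])
print(o['joint_positions'].round(2))" | tail -2
```

```text
t: 17.77
ee_pos: [0.4653, 0.1107, 0.1545]
orientation: [0.716, 0.672, 0.13, 0.138]
contact_force: [-3.3, -1.5, 10.2]
grip_width: 0.218
gauge x,z -0.07927222045413945 0.15448570584796728 expect [-0.08058772  0.15382258] F [-3.327408   -1.47656064 10.21005121]
[ 0.21  0.06  2.04 -0.16  0.67  0.38]
```

```bash
python3 -m inch '{"translation":[[0,-0.45,0.7],[0,-0.85,1.4],[0,-1.2,2.15],[0,-1.55,2.9],[0,-1.85,3.65]],"turn":[[-0.6,0,0],[-1.2,0,0],[-1.9,0,0],[-2.5,0,0],[-3.1,0,0]],"grip":[1,1,1,1,1]}' 80
python3 -m inch '{"translation":[[0,0,0],[0,0,0],[0,0,0]],"turn":[[0,0,0],[0,0,0],[0,0,0]],"grip":[1,1,1]}'
cat > chk.py <<'E'
from h import *
o=ctrl.get_obs();M=R.from_quat(o['orientation']).as_matrix()
b=o['ee_pos']-.0135*M[:,2]-[.5408,.0445,0];x=b[0]*.998-b[1]*.059;z=b[2]
print('bar',x,z,'theta',np.arctan2(.105-x,z-.125)+.13,'r',np.hypot(.105-x,z-.125),'F',o['contact_force'].round(1),o['t'])
E
python3 chk.py
```

```text
t: 18.18
ee_pos: [0.4618, 0.1109, 0.1136]
orientation: [0.712, 0.668, 0.149, 0.158]
contact_force: [-1.4, -1.2, 9.3]
grip_width: 0.219
t: 18.43
ee_pos: [0.4618, 0.1109, 0.1137]
orientation: [0.712, 0.668, 0.148, 0.157]
contact_force: [-2.8, 1.5, 5.6]
grip_width: 0.219
bar -0.08845464411533187 0.12590058322154807 theta 1.6961410923853961 r 0.19345674033211827 F [-2.8  1.5  5.6] 18.4333
```

```bash
python3 -m inch '{"translation":[[0,-0.05,0.1],[0,-0.1,0.2],[0,-0.1,0.3],[0,-0.1,0.3]],"turn":[[0,0,0],[0,0,0],[0,0,0],[0,0,0]],"grip":[1,1,1,1]}' 80
python3 chk.py
python3 -c "
from h import *
S=cam('scene');s=ctrl.snapshot('scene')[...,::-1]
G=lambda x,y,z:[.5408+x*.998+y*.059,.0445-x*.059+y*.998,z]
def at(th,r,n,y):
    a=th-.13;return G(.105-r*np.sin(a)+n*np.cos(a),y,.125+r*np.cos(a)+n*np.sin(a))
q=proj(S,[at(1.71,.195,0,.09),at(1.71,.195,0,.014),at(1.71,.105,.087,0),at(1.71,.105,0,0),G(0,0,.09)]);print(q.round(0).tolist())
c=cv2.resize(s[165:325,180:370],None,fx=4,fy=3.7*4/3.7,interpolation=2)[:600]
for k in q: cv2.drawMarker(c,tuple(int(v) for v in (k-[180,165])*4),(0,0,255),0,14,1)
cv2.imwrite('pics/s3.png',c);print(c.shape)"
```

```text
t: 18.77
ee_pos: [0.4618, 0.1109, 0.1104]
orientation: [0.712, 0.668, 0.148, 0.157]
contact_force: [-8.4, 0.9, 10.5]
grip_width: 0.217
bar -0.08841361568715549 0.12265488913973235 theta 1.712920581554783 r 0.1934278322220606 F [-8.4  0.9 10.5] 18.7667
[[281.0, 280.0], [299.0, 261.0], [269.0, 213.0], [270.0, 243.0], [270.0, 254.0]]
(600, 760, 3)
```

View pics/s3.png

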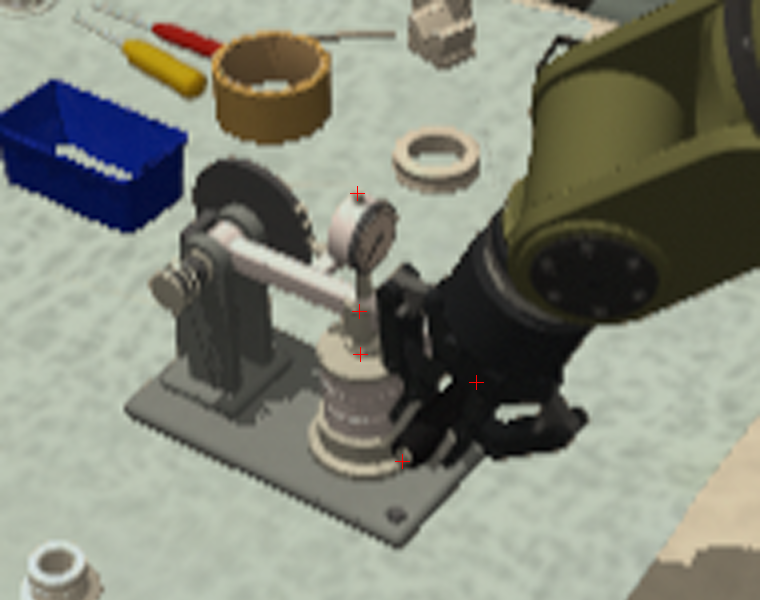

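```bash
python3 -m inch '{"translation":[[0,0,0.1],[0,0,0.1],[0,0,0.1],[0,0,0.1],[0,0,0.1]],"turn":[[0,0,0],[0,0,0],[0,0,0],[0,0,0],[0,0,0]],"grip":[1,1,1,1,1]}' 80
python3 chk.py
python3 -m inch '{"translation":[[0,0,0],[0,0,0],[0,0,0],[0,0,0],[0,0,0]],"turn":[[0,0,0],[0,0,0],[0,0,0],[0,0,0],[0,0,0]],"grip":[1,1,1,1,1]}'
python3 chk.py
```

```text
t: 19.23
ee_pos: [0.4619, 0.1109, 0.1094]
orientation: [0.712, 0.668, 0.147, 0.157]
contact_force: [-12.3, 2.5, 11.7]
grip_width: 0.217
bar -0.08836176307833013 0.12161504695634026 theta 1.7183003424638876 r 0.193391388970316 F [-12.3   2.5  11.7] 19.2333
t: 19.65
ee_pos: [0.4619, 0.1109, 0.1094]
orientation: [0.712, 0.668, 0.148, 0.157]
contact_force: [-12.9, 3.3, 10.9]
grip_width: 0.222
bar -0.08834338277218348 0.12163940995868591 theta 1.7181760355086082 r 0.19337258654529302 F [-12.9   3.3  10.9] 19.65
```

The lever is steady at about 1.718, so I'm handing in.

```bash
python3 -c "
from plant import ctrl
print(ctrl.hand_in())"
```

```text
the job is handed in; nothing more can be done
None
```

The job is done and handed in at about 19.7 s. Both loose grey cups are nested in the gauge cup and released, and the lever is held at the third click.

- **Cups:** each one bottomed with about 20 N of contact at the height expected for fully home, to within 0.5 mm. The scene picture taken after release shows the three cups standing straight. The red and yellow look-alikes were not used.
- **Lever:** I pulled it down in one continuous move, gripped the whole way. The last check, calculated from the measured arm pose, gave 1.718 rad, steady over 0.4 s, with about 11 N pushing up on the tool. The picture just before the last 1 mm of travel showed the pad sitting on the stack, and the grip where 1.71 rad predicts. I estimate the angle is good to about 0.01 to 0.02 rad, since there is no direct joint reading.
- **Bush and ring gauge:** I never went near either of them. Both look to be in place in that same picture.
- **Disagreements:** the top camera read about 8 mm off in y, so I worked from the wrist and scene cameras instead. About 13 N of sideways load along the lever also remains in the final hold.

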